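Move the paste jar, dropper bottle, glue stick and stamp to the new rack in reverse order

ROBOT

A 6-joint arm with a two-finger parallel gripper is mounted at the origin on the work surface; the furniture and walls round the work are solid. World frame = base frame: x ahead of the robot, y to its left, z up, the work surface at z = 0. Lengths are in mm, angles in rad, forces in N, time in s.
With the tool pointing down it reaches from about 400 to 825 mm from the base axis. Payload 7 kg.
Tool frame: the origin (TCP) lies at the very end of the fingers, on their centre line; the grasp point (between the pads) lies 19 mm behind it; z points along the fingers, y is the line along which they close (so a half turn about z gives the same grasp; the last joint's range is limited). The gripper opens to 88 mm and grips with 3 to 60 N. Pads are 19 mm wide; open, the fingers measure 130 mm over their backs; the gripper's body (78 mm by 193 mm) begins 47 mm behind the grasp point.
Start: joints at [1.529, 0.359, 0.012, 0, -1.224, -0.288], TCP at [218.609, 638.596, 226.561] pointing down, gripper open.
Joint ranges: [-3.07, 3.07], [-1.43, 2.12], [-1.02, 1.25], [-3.03, 1.67], [-3.05, -0], [-3.03, 3.03]. Speed limits (rad/s): [2.39, 2.39, 3.01, 3.14, 3.14, 3.14].

INTERFACE

Orientations are given as a unit quaternion [x, y, z, w].
In Python, from plant import bot gives the robot as it stands. Calls block until the motion is done:
- bot.move_ptp(position, orientation): joint-space move of the TCP to a pose.
- bot.line_to(position, velocity=150, ori=None): straight line of the TCP; ori=None keeps the orientation; velocity is the mean speed in mm/s.
- bot.move_joints(angles): joint-space move.
- bot.move_gripper(opening, force=None): finger opening in mm; force is the grip in N (None keeps the last); returns when the fingers have stopped.
- bot.pause(seconds).
- bot.solve_ik(position, orientation): joint angles nearest the present ones, or None.
- bot.read_state(): the state.
- bot.camera(name): name is "side" or "top"; returns the picture (480x640x3 uint8, red, green, blue); there is no depth.
- bot.get_calibration(name): a dict with "fx", "fy", "cx", "cy" (pixels), "distortion" ([k1, k2, p1, p2, k3] as OpenCV has them; the pictures are not rectified), "view" (4x4, takes a point from world to camera coordinates). Camera axes: x right, y up, looking along -z (the intrinsics and any distortion apply to the point x, -y, -z); pixel columns grow to the right and rows downward; lengths in mm; the calibration is good to about 2 mm. A picture is of the moment at which its call begins. get_calibration takes no time and is no camera call.
A pose or a line that the arm cannot do raises bot.Unreachable and nothing moves.
- bot.close_job(): hands the job in; it is judged then, once.
The state is a dict: "t": time; "joint_pos": joint angles; "qvel": joint speeds; "tau": joint torques, N m; "tcp_pos": TCP position; "eef_rot": TCP orientation; "contact_force": force on the tool from outside, world axes, zero at the start; "moment": the same for the moment, N m; "width": finger opening in mm; "finger_force": force on a finger pad.
Only numpy, scipy, OpenCV 4.12 (cv2) and the standard library are available. Lean on these libraries where they do the work, as an engineer would, in place of code of your own. Each camera call takes 0.05 s, during which the arm holds its last target. There are 200 camera calls.

TASK

Move the paste jar, the dropper bottle, the glue stick and the rubber stamp from the wooden rack to the grey metal rack, one to a bay and in reverse order: whatever stands nearest the red end of the wooden rack goes farthest from the red end of the grey rack, the second goes second from the far end, and so on. Stand each upright on the floor of its bay, let go of it, and tip none of them over on the way; the coloured mats stay where they are.

Things in the scene. Friction and masses are not known exactly. Their poses are not given: they have to be found in the camera images.
- old_rack: Wooden rack; at the start one thing stands on a mat in each bay. Fixed, 88 (x) x 339 (y) mm. Row of 4 open bays, each 76 (x) x 75 (y) inside, centres at x = 0, y = +120, +40, -40, -120 mm. Bay floors 8 above the table, walls reach 20, end cheeks 24. Origin: centre of the underside, at table height; z up, y along the row to the red end cheek at +y (robot's left).
- new_rack: Grey metal rack, empty at the start, no mats. Fixed, 88 (x) x 339 (y) mm. Row of 4 open bays, each 76 (x) x 75 (y) inside, centres at x = 0, y = +120, +40, -40, -120 mm. Bay floors 8 above the table, walls reach 20, end cheeks 24. Origin: centre of the underside, at table height; z up, y along the row to the red end cheek at +y (robot's left).
- jar_centre (a point): Loose: squat round paste jar, cream body with black lid, diameter 56, height 55, 0.16 kg (sizes in mm; masses vary by up to 30 %). The point is on its upright axis, half-way up, 27.5 mm above its underside; z is its own up.
- dropper_centre (a point): Loose: amber-brown dropper bottle with black cap and bulb; round body of diameter 34 up to 66 above its foot, above that the cap and bulb 24 wide, height 110, 0.075 kg (sizes in mm; masses vary by up to 30 %). The point is on its upright axis, half-way up, 55 mm above its underside; z is its own up.
- glue_centre (a point): Loose: glue stick standing on end, green cap, white and ochre barrel, diameter 26, height 97, 0.035 kg (sizes in mm; masses vary by up to 30 %). The point is on its upright axis, half-way up, 48.5 mm above its underside; z is its own up.
- stamp_centre (a point): Loose: reddish-brown wooden rubber stamp: foot 24 (its x) by 52 (its y) and 20 high, above it a turned round handle about 28 in diameter on the same axis up to 71, 0.06 kg; stands with its long side along the row (sizes in mm; masses vary by up to 30 %). The point is on its upright axis, half-way up, 35.5 mm above its underside; z is its own up.
- jar_mat: Thin blue mat 70 (x) x 69 (y) x 2 mm fixed in a bay of the wooden rack, the paste jar standing on it at the start; it stays there and so marks the bay from which the paste jar came. The origin is the centre of its underside, on the bay floor.
- dropper_mat: Thin green mat 70 (x) x 69 (y) x 2 mm fixed in a bay of the wooden rack, the dropper bottle standing on it at the start; it stays there and so marks the bay from which the dropper bottle came. The origin is the centre of its underside, on the bay floor.
- glue_mat: Thin yellow mat 70 (x) x 69 (y) x 2 mm fixed in a bay of the wooden rack, the glue stick standing on it at the start; it stays there and so marks the bay from which the glue stick came. The origin is the centre of its underside, on the bay floor.
- stamp_mat: Thin white mat 70 (x) x 69 (y) x 2 mm fixed in a bay of the wooden rack, the rubber stamp standing on it at the start; it stays there and so marks the bay from which the rubber stamp came. The origin is the centre of its underside, on the bay floor.
There are look-alikes about, which are no part of the job. Leave any green, pink or purple look-alike of the part that bears stamp_centre alone.

How it is judged (in metres and radians):
At the end, for the whole second after the job is handed in: Each thing is upright (0.12 rad), at rest (20 mm/s) and on the floor (5 mm) of the grey rack's bay that mirrors the bay of its mat in the wooden rack: in the grey rack's frame its y is minus its mat's bay y in the wooden rack's frame (30 mm), its x is 0 (30 mm) (((y of jar_mat in the frame of old_rack between 0.1 and 0.14 m and y of jar_centre in the frame of new_rack between -0.15 and -0.09 m) or (y of jar_mat in the frame of old_rack between 0.02 and 0.06 m and y of jar_centre in the frame of new_rack between -0.07 and -0.01 m) or (y of jar_mat in the frame of old_rack between -0.06 and -0.02 m and y of jar_centre in the frame of new_rack between 0.01 and 0.07 m) or (y of jar_mat in the frame of old_rack between -0.14 and -0.1 m and y of jar_centre in the frame of new_rack between 0.09 and 0.15 m)) and x of jar_centre in the frame of new_rack between -0.03 and 0.03 m and z of jar_centre in the frame of new_rack between 0.0305 and 0.0405 m and angle between each of jar_centre, dropper_centre, glue_centre, stamp_centre's own z axis and vertical below 0.12 rad and linear speed of each of jar_paste, dropper_bottle, glue_stick, stamp below 0.02 m/s and ((y of dropper_mat in the frame of old_rack between 0.1 and 0.14 m and y of dropper_centre in the frame of new_rack between -0.15 and -0.09 m) or (y of dropper_mat in the frame of old_rack between 0.02 and 0.06 m and y of dropper_centre in the frame of new_rack between -0.07 and -0.01 m) or (y of dropper_mat in the frame of old_rack between -0.06 and -0.02 m and y of dropper_centre in the frame of new_rack between 0.01 and 0.07 m) or (y of dropper_mat in the frame of old_rack between -0.14 and -0.1 m and y of dropper_centre in the frame of new_rack between 0.09 and 0.15 m)) and x of dropper_centre in the frame of new_rack between -0.03 and 0.03 m and z of dropper_centre in the frame of new_rack between 0.058 and 0.068 m and ((y of glue_mat in the frame of old_rack between 0.1 and 0.14 m and y of glue_centre in the frame of new_rack between -0.15 and -0.09 m) or (y of glue_mat in the frame of old_rack between 0.02 and 0.06 m and y of glue_centre in the frame of new_rack between -0.07 and -0.01 m) or (y of glue_mat in the frame of old_rack between -0.06 and -0.02 m and y of glue_centre in the frame of new_rack between 0.01 and 0.07 m) or (y of glue_mat in the frame of old_rack between -0.14 and -0.1 m and y of glue_centre in the frame of new_rack between 0.09 and 0.15 m)) and x of glue_centre in the frame of new_rack between -0.03 and 0.03 m and z of glue_centre in the frame of new_rack between 0.0515 and 0.0615 m and ((y of stamp_mat in the frame of old_rack between 0.1 and 0.14 m and y of stamp_centre in the frame of new_rack between -0.15 and -0.09 m) or (y of stamp_mat in the frame of old_rack between 0.02 and 0.06 m and y of stamp_centre in the frame of new_rack between -0.07 and -0.01 m) or (y of stamp_mat in the frame of old_rack between -0.06 and -0.02 m and y of stamp_centre in the frame of new_rack between 0.01 and 0.07 m) or (y of stamp_mat in the frame of old_rack between -0.14 and -0.1 m and y of stamp_centre in the frame of new_rack between 0.09 and 0.15 m)) and x of stamp_centre in the frame of new_rack between -0.03 and 0.03 m and z of stamp_centre in the frame of new_rack between 0.0385 and 0.0485 m); the robot touches nothing.
It fails at once if the paste jar is tipped over (angle between jar_centre's own z axis and vertical above 0.8 rad).
It fails at once if the dropper bottle is tipped over (angle between dropper_centre's own z axis and vertical above 0.8 rad).
It fails at once if the glue stick is tipped over (angle between glue_centre's own z axis and vertical above 0.8 rad).
It fails at once if the rubber stamp is tipped over (angle between stamp_centre's own z axis and vertical above 0.8 rad).
It also fails if it takes over 120 s, if anything falls off the work surface, if the arm or the gripper's body presses on something with over 40 N, if the wrist force passes 120 N, or if a joint passes its speed limit or range.

## Working session

There is one attempt and no reset: what is moved stays moved. The work goes in short steps, each a Python script; the robot and the scene stay as the last script left them, time stands still between calls to the robot, and variables do not carry over. Pictures are saved under pics/ and viewed, at most 14 in all, crops included, and the job is handed in when it is done.

```bash
mkdir -p pics; python3 - <<'E'
from plant import bot
import cv2,numpy as np
for n in("top","side"):
    cv2.imwrite(f"pics/{n}0.png",bot.camera(n)[:,:,::-1])
    c=bot.get_calibration(n);print(n,c["fx"],c["fy"],c["cx"],c["cy"],c["distortion"]);print(np.round(c["view"],3))
print(bot.read_state())
E
```

```text
top 535.2322594927267 535.2322594927267 325.4219422691225 237.92263780987878 [-0.07123144  0.          0.          0.          0.        ]
[[-9.00000e-03 -1.00000e+00 -1.50000e-02 -9.69480e+01]
 [ 9.95000e-01 -1.00000e-02  9.90000e-02 -5.49508e+02]
 [-9.90000e-02 -1.40000e-02  9.95000e-01 -8.66457e+02]
 [ 0.00000e+00  0.00000e+00  0.00000e+00  1.00000e+00]]
side 493.9262792680575 493.9262792680575 314.8189484590928 233.73140269548088 [0.02732788 0.         0.         0.         0.        ]
[[-9.00000e-01 -4.36000e-01 -2.30000e-02  4.32662e+02]
 [ 2.20000e-01 -4.98000e-01  8.39000e-01 -2.37905e+02]
 [-3.77000e-01  7.49000e-01  5.44000e-01 -6.27882e+02]
 [ 0.00000e+00  0.00000e+00  0.00000e+00  1.00000e+00]]
{'t': 0.1, 'joint_pos': array([ 1.52904840e+00,  3.59327061e-01,  1.11811367e-02, -2.77120669e-04,
       -1.22407530e+00, -2.88098745e-01]), 'qvel': array([-0.00014722, -0.00213069,  0.00065406,  0.00183719,  0.00058041,
        0.00057425]), 'tau': array([-2.94195153e-03, -5.84161162e+01,  2.93750954e+01,  7.01545447e+00,
        1.02027258e-02, -5.37415565e-05]), 'tcp_pos': array([218.52829594, 638.21526013, 225.7277365 ]), 'eef_rot': array([ 9.86422939e-01, -1.64223201e-01, -4.17601117e-05,  7.23055314e-04]), 'contact_force': array([0.11480329, 1.06078975, 0.67343601]), 'moment': array([ 0.00025867,  0.02497713, -0.0515256 ]), 'finger_force': 0.0, 'width': 87.70594520473247}
```

View pics/top0.png

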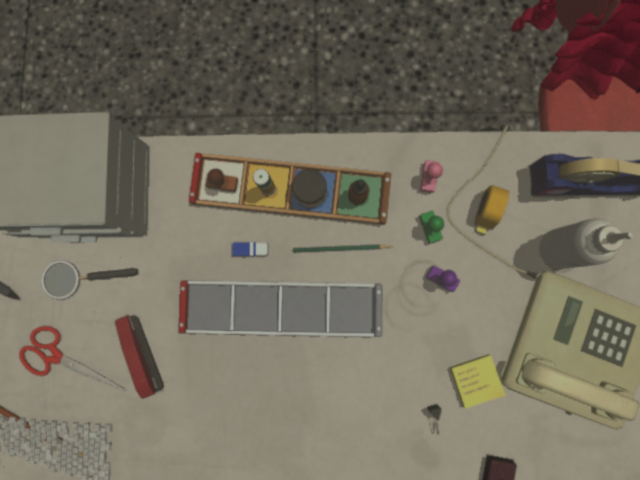

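View pics/side0.png

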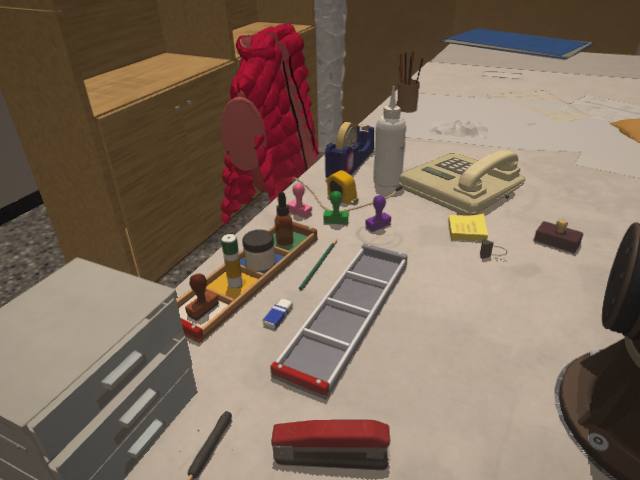

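The top view shows the wooden rack with its red end at left (195,180). From there: stamp (220,180), glue (262,182), jar (310,187), dropper (359,190). The grey rack's red end is at (183,307). So the grey bays are stamp −120, glue −40, jar +40 and dropper +120.

```bash
cat > h.py <<'E'
from plant import bot
import cv2,numpy as np
def ray(n,uv):
    c=bot.get_calibration(n);K=np.array([[c["fx"],0,c["cx"]],[0,c["fy"],c["cy"]],[0,0,1]])
    p=cv2.undistortPoints(np.array([[uv]],float),K,np.array(c["distortion"])).ravel()
    V=np.array(c["view"]);R=V[:3,:3];d=R.T@np.array([p[0],-p[1],-1.]);return -R.T@V[:3,3],d
def plane(n,uv,z):
    o,d=ray(n,uv);return (o+d*(z-o[2])/d[2])[:2]
def proj(n,P):
    c=bot.get_calibration(n);K=np.array([[c["fx"],0,c["cx"]],[0,c["fy"],c["cy"]],[0,0,1]])
    V=np.array(c["view"]);q=(V[:3,:3]@np.array(P,float).T).T+V[:3,3]
    return cv2.projectPoints(q*[1,-1,-1],np.zeros(3),np.zeros(3),K,np.array(c["distortion"]))[0][:,0]
E
python3 - <<'E'
from h import *
t=cv2.imread("pics/top0.png");s=cv2.imread("pics/side0.png")
cv2.imwrite("pics/tc.png",cv2.resize(t[145:345,175:400],None,fx=3,fy=3,interpolation=cv2.INTER_CUBIC))
cv2.imwrite("pics/sc.png",cv2.resize(s[185:345,165:325],None,fx=3.7,fy=3.7,interpolation=cv2.INTER_CUBIC))
h=cv2.cvtColor(t,cv2.COLOR_BGR2HSV);m=(((h[...,0]<6)|(h[...,0]>174))&(h[...,1]>150)&(h[...,2]>60)).astype(np.uint8)
n,_,st,ce=cv2.connectedComponentsWithStats(m)
for i in range(1,n):
    if st[i,4]>60:print(st[i],ce[i],plane("top",ce[i],24))
# drawer top estimate: top and base corners in top view at guess
print(plane("top",(148,235),0),plane("top",(108,225),0),plane("side",(190,340),0))
E
```

```text
[514   0  42  30 640] [538.9       15.053125] [ 943.76717951 -485.64533826]
[ 546    0   94   99 5183] [601.60428323  50.85529616] [ 877.20263192 -594.68841237]
[191 162   9  31 143] [195.05594406 176.51048951] [656.46350548 119.67193659]
[180 291   6  32 151] [182.50331126 306.46357616] [436.27804657 137.49125226]
[ 20 327  42  48 561] [ 42.9197861 351.5258467] [360.53653354 377.54340528]
[559.45353117 207.24694055] [577.85050738 279.50711685] [631.90341134 131.99302489]
```

View pics/tc.png

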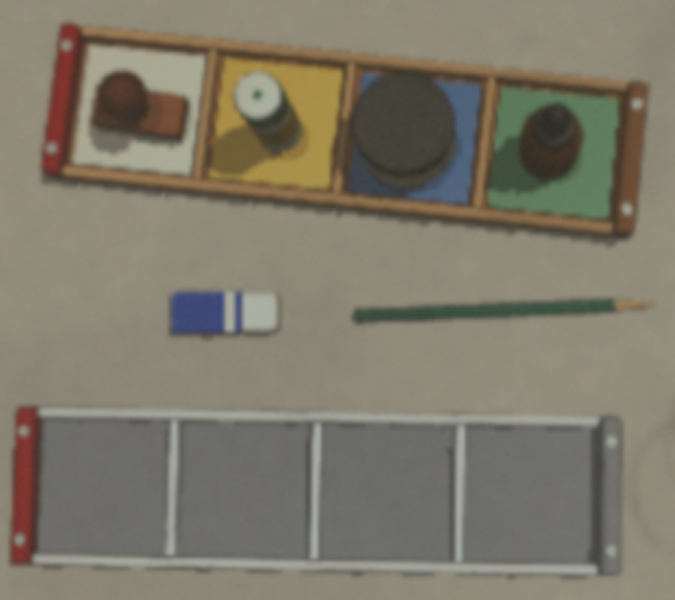

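View pics/sc.png

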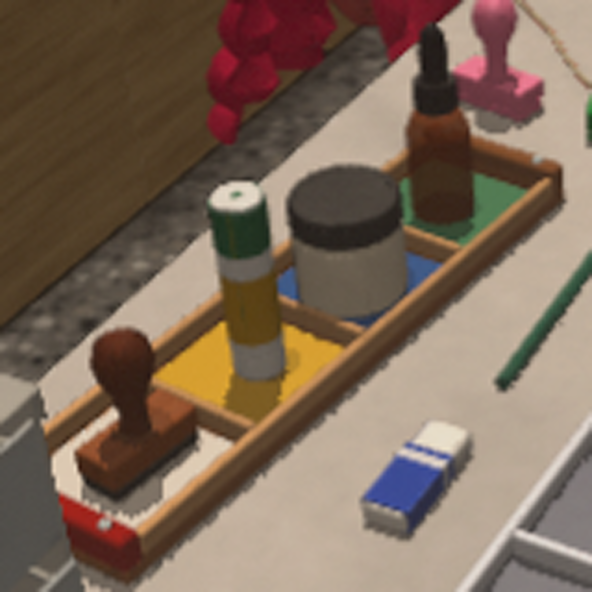

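The crops show the screws on the end cheeks, the glue top (258,95), jar lid (404,123), bulb tip (560,115) and stamp knob (122,95). These are top-crop pixels.

```bash
python3 - <<'E'
from h import *
from scipy.spatial.transform import Rotation as R
T=lambda x,y:((x+.5)/3-.5+175,(y+.5)/3-.5+145)
S=lambda x,y:((x+.5)/3.7-.5+165,(y+.5)/3.7-.5+185)
F={}
for n,p in dict(old=[(66,44),(52,147),(637,103),(627,209)],new=[(23,430),(19,539),(611,440),(611,551)]).items():
    w=np.array([plane("top",T(*q),24) for q in p]);c=w.mean(0);d=w[:2].mean(0)-w[2:].mean(0)
    a=np.arctan2(-d[0],d[1]);F[n]=(c,a);print(n,c,a,np.linalg.norm(d),np.linalg.norm(w[0]-w[1]))
def bay(n,y):c,a=F[n];return c+y*np.array([-np.sin(a),np.cos(a)])
def tri(u,v):
    (o,d),(p,e)=ray("top",u),ray("side",v)
    k=np.linalg.lstsq(np.c_[d,-e],p-o,rcond=None)[0];A=o+k[0]*d;B=p+k[1]*e;return (A+B)/2,np.linalg.norm(A-B)
for n,u,v,z,y in [("stamp",(122,95),(123,358),67,120),("glue",(258,95),(238,196),107,40),("jar",(404,123),(345,195),65,-40),("drop",(558,117),(432,38),115,-120)]:
    print(n,plane("top",T(*u),z),tri(T(*u),S(*v)),"bay",bay("old",y))
def q(a,f):
    y=np.array([np.cos(a),np.sin(a),0])*f;z=np.array([0,0,-1.]);return R.from_matrix(np.c_[np.cross(y,z),y,z]).as_quat()
for n in F:
  for f in(1,-1):
    for y in(120,-120):
      for z in (40,250):print(n,f,y,z,bot.solve_ik([*bay(n,y),z],q(F[n][1],f)))
E
```

```text
old [637.20683007 -41.36971769] -0.11902982863860627 326.9064869865529 60.01348181010335
new [432.74497465 -24.75682838] -0.025052310373279457 327.4825588017801 60.35064611359221
stamp [646.7616436   75.09097965] (array([646.76422927,  74.91761284,  68.99655685]), np.float64(0.9940490463545407)) bay [651.45670486  77.7811995 ]
glue [636.93096581  -4.26228422] (array([637.16535261,  -4.12285664, 106.39729732]), np.float64(0.2273852266540771)) bay [641.95678833  -1.65274529]
jar [629.74691051 -77.39774654] (array([630.14555019, -77.21803004,  64.6394382 ]), np.float64(0.7172091247065915)) bay [632.4568718  -81.08669009]
drop [ 621.97168695 -157.53419391] (array([ 622.93777319, -157.41923503,  112.74415683]), np.float64(1.109752497428673)) bay [ 622.95695527 -160.52063489]
old 1 120 40 [ 0.41550689  0.49127271 -0.24467407  0.         -0.83484954  2.60705593]
old 1 120 250 [ 4.15506895e-01  3.14942872e-01  1.89821322e-03  0.00000000e+00
 -1.25775167e+00  2.60705593e+00]
old 1 -120 40 [ 0.05056196  0.47432912 -0.27547701  0.         -0.82099019  2.97200086]
old 1 -120 250 [ 0.05056196  0.
[... 421 characters left out ...]
20 40 [ 0.65961598  0.20576591 -0.71718509  0.         -0.64784532  2.45692436]
new 1 120 250 [ 0.65961598 -0.04646395 -0.42588563  0.         -1.19137464  2.45692436]
new 1 -120 40 [ 0.1118962   0.21664888 -0.70141188  0.         -0.65273557  3.00464414]
new 1 -120 250 [ 0.1118962  -0.03259376 -0.41278131  0.         -1.19060878  3.00464414]
new -1 120 40 [ 0.65961598  0.20576591 -0.71718509  0.         -0.64784532 -0.68466829]
new -1 120 250 [ 0.65961598 -0.04646395 -0.42588563  0.         -1.19137464 -0.68466829]
new -1 -120 40 [ 0.1118962   0.21664888 -0.70141188  0.         -0.65273557 -0.13694851]
new -1 -120 250 [ 0.1118962  -0.03259376 -0.41278131  0.         -1.19060878 -0.13694851]
```

```bash
cat >> h.py <<'E'
from scipy.spatial.transform import Rotation as R
F=dict(old=(np.array([637.2,-41.4]),-.119),new=(np.array([432.7,-24.8]),-.025))
def bay(n,y):c,a=F[n];return c+y*np.array([-np.sin(a),np.cos(a)])
def q(a):
    y=-np.array([np.cos(a),np.sin(a),0]);z=np.array([0,0,-1.]);return R.from_matrix(np.c_[np.cross(y,z),y,z]).as_quat()
# name: xy, grasp height of grasp point at pick, wooden bay y, pre-opening, force
O=dict(jar=((630,-77.3),48,-40,86,20),drop=((622.4,-157.5),79,-120,64,12),glue=((637,-4.2),69,40,60,10),stamp=((646.8,75),64,120,60,15))
UP=230
def pick(n):
    xy,z,_,w,f=O[n];a=q(F["old"][1])
    bot.move_ptp([*xy,UP],a);bot.move_gripper(w)
    bot.line_to([*xy,z],velocity=200);bot.line_to([*xy,z-19],velocity=60)
    bot.move_gripper(0,force=f);s=bot.read_state();print(n,"grip",s["width"],s["finger_force"],s["tcp_pos"])
    bot.line_to([*xy,z+20],velocity=60);bot.line_to([*xy,UP],velocity=200)
    s=bot.read_state();print("up",s["width"],s["finger_force"],s["contact_force"],s["t"])
def place(n):
    _,z,y,_,_=O[n];p=bay("new",-y);a=q(F["new"][1]);w=bot.read_state()["width"]
    bot.line_to([*p,UP],velocity=180,ori=a);bot.line_to([*p,z+5],velocity=180);bot.line_to([*p,z-19-2+4],velocity=60);bot.pause(.2)
    print("pre",bot.read_state()["contact_force"])
    dz=z-21+1-bot.read_state()["tcp_pos"][2]
    bot.line_to([*p,z-17+dz],velocity=15);bot.pause(.2);s=bot.read_state();print("low",s["contact_force"],s["tcp_pos"]-[*p,z-21])
    bot.move_gripper(w+6);bot.pause(.2);bot.move_gripper(min(w+24,86))
    bot.line_to([*p,z+50],velocity=80);bot.line_to([*p,UP],velocity=250);print(bot.read_state()["t"])
E
python3 - <<'E'
from h import *
p=bot.read_state();bot.line_to([*p["tcp_pos"][:2],330],velocity=200)
bot.move_ptp([630,-77.3,330],q(F["old"][1]))
pick("jar")
cv2.imwrite("pics/t1.png",bot.camera("side")[:,:,::-1])
E
```

```text
jar grip 55.9674111911222 20.000082850456238 [630.27452553 -77.27649552  29.21890545]
up 55.69772024018643 19.999753832817078 [-0.1779231  -0.23883855 -3.01799013] 8.3
```

View pics/t1.png

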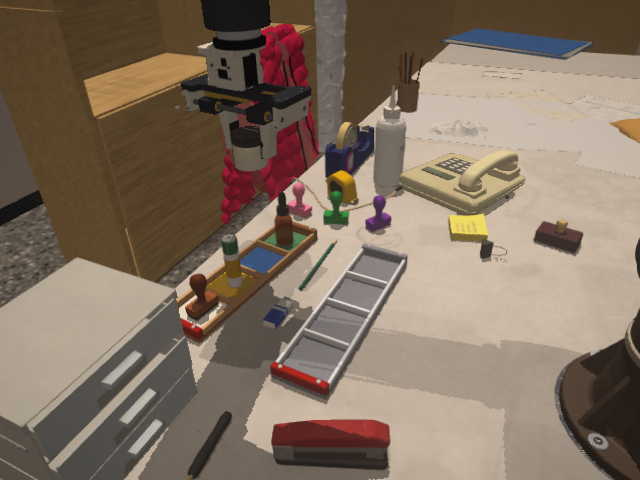

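The jar is held upright at (250,145) and its blue mat is bare.

```bash
python3 - <<'E'
from h import *
place("jar")
pick("drop")
cv2.imwrite("pics/t2.png",bot.camera("side")[:,:,::-1])
E
```

```text
pre [-0.1152238  -0.30271756 -1.77216684]
low [-0.18460361  0.22275985 -1.65836266] [0.03287628 0.00101997 0.71533034]
14.9917
drop grip 33.96201548752302 11.958712935447693 [ 622.57707596 -157.49827409   60.15479874]
up 33.47874777358195 11.94914236664772 [-0.76870068 -0.1886585  -1.69751632] 20.125
```

View pics/t2.png

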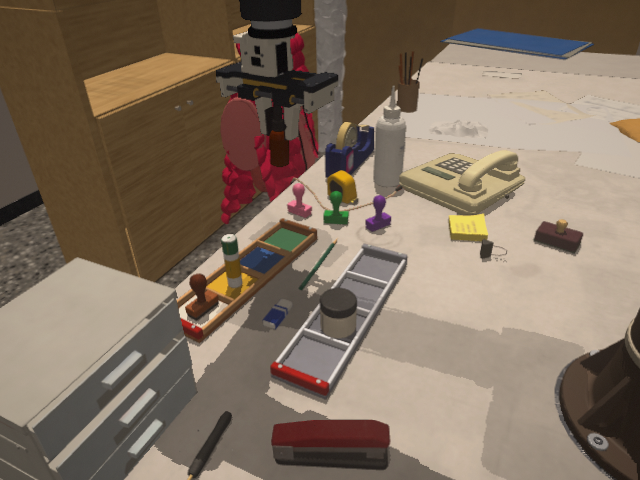

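The jar stands upright in the grey rack's second bay from the red end (338,315), and the dropper hangs upright at (280,145).

```bash
python3 - <<'E'
from h import *
place("drop")
pick("glue")
place("glue")
pick("stamp")
cv2.imwrite("pics/t3.png",bot.camera("side")[:,:,::-1])
E
```

```text
pre [-0.24024959  0.15887221 -0.54652209]
low [-0.1508152   0.37709924 -0.97146482] [ 0.01330304 -0.00824468  0.71244009]
27.0583
glue grip 25.65808232552228 9.999097734689713 [637.08890198  -4.18639702  50.12784422]
up 25.501185296392215 9.999031126499176 [-0.11776815 -0.80439839 -1.6648155 ] 31.9833
pre [ 0.84281172 -0.06743676  0.09811287]
low [-0.26804172  0.58166579 -0.57532844] [0.03074932 0.01331225 0.70944277]
38.4083
stamp grip 24.83654628896538 14.999964244198054 [646.95917856  75.03904144  45.14255473]
up 24.971077113655735 14.999949883203954 [-0.79703334 -0.03029921 -1.09540937] 43.6833
```

View pics/t3.png

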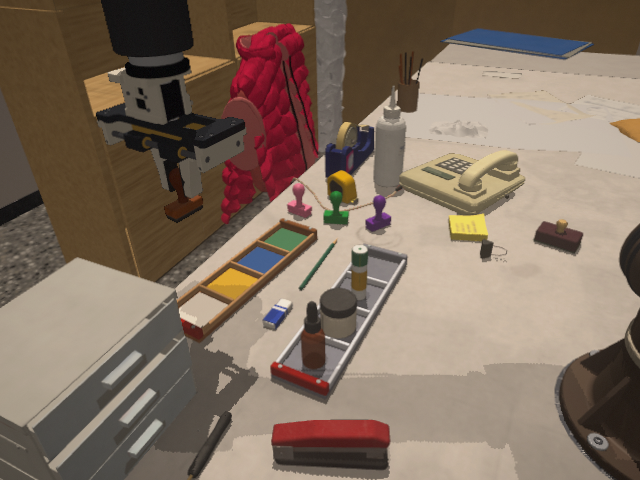

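Dropper (313,340), jar and glue (359,270) stand upright in the grey rack, and the stamp is held level at (183,195).

```bash
python3 - <<'E'
from h import *
place("stamp")
bot.line_to([600,-145,300],velocity=200)
cv2.imwrite("pics/t4.png",bot.camera("side")[:,:,::-1])
E
```

```text
pre [-0.17558545  0.68253618 -0.42196815]
low [-0.72697478 -0.243213    0.00910318] [0.03528043 0.01128875 0.72714458]
50.7333
```

View pics/t4.png

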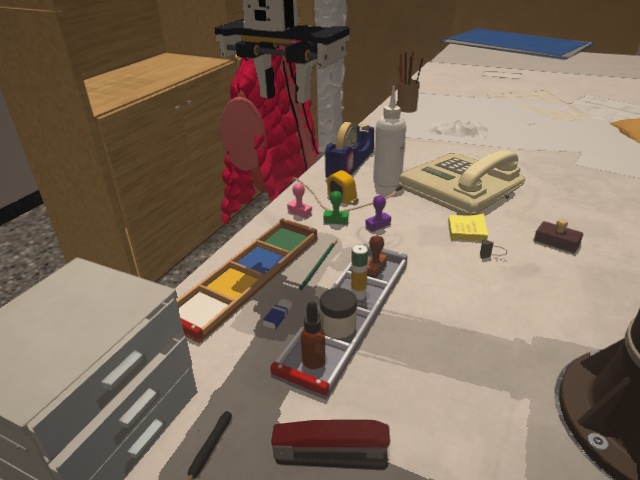

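All four stand upright in the right bays, with the stamp at (376,255), and the gripper is clear.

```bash
python3 -c "
from plant import bot
bot.pause(.5);print(bot.close_job())"
```

```text
the job is handed in; nothing more can be done
None
```

The job is handed in: from the red end, the dropper bottle, paste jar, glue stick and rubber stamp stand upright in the grey rack in reverse order, as the last side picture showed; no verdict came back.

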